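Wipe the lamp port and seat its filter cell

TASK

On the small square lamp head, clean the port first: pull the wiper slide's black knob straight out until it clicks at its stop, then push it fully home. Then turn the knurled collar of the filter cell on top of the lamp clockwise (seen from above) until its hidden keyway meets the pin and it drops under a light press, and push it fully home against its spring. Finish while still holding the collar pushed home, without letting go; leave the beaker, the dish and the pot where they are.

Things in the scene. Friction and masses are not known exactly. Their poses are not given: they have to be found in the camera images.
- lamp: Lamp head, fixed to the worktop: grey square housing 110 x 110 mm, 58 mm high. Origin at the centre of its underside; its own -x axis points out of its front (the side with the black knob), z up. On top stands the upright filter port with the collar, on the axis through the origin.
- knob_grip (a point): Centre of the wiper slide's black knurled knob, a cylinder 22 mm in diameter and 18 mm long that lies along the lamp's x axis, 38 mm above the worktop; it sits on an 8 mm rod that comes out of the lamp's front. Fully home the centre is 85 mm in front of the lamp's axis (30 mm off the front face of the housing). It can be pinched across its sides from above.
- wiper (a joint): Wiper slide, m: 0 = fully home, 0.030 = fully out at its stop, along the lamp's own -x. It starts part-way out. It stays where it is left and clicks over a detent shortly before either end; about 5 N moves it.
- collar_grip (a point): Centre (on the axis, half-way up) of the dark knurled collar of the filter cell, 49 mm in diameter and 28 mm tall, axis vertical, with a glass disc in its top. When it is up, this point is 100 mm above the worktop and the collar's underside 28 mm above the housing's top plate; pushed home it is 10 mm lower. The collar is captive: it only turns about and slides along the vertical axis.
- press (a joint): How far the collar is pushed down, m: 0 = up, 0.010 = fully home. A spring pushes it up, about 3 N when up and 7 N when home, so it rises when it is let go. While the keyway is off the pin it is stopped hard at about 0.0035; with the keyway over the pin it goes to 0.010.
- collar (a joint): Turn of the collar, rad, growing clockwise seen from above, from 0 to 2.3 between hard stops. It starts near 0 and stays where it is left. The keyway meets the pin at an unknown value between 0.7 and 1.9, and drops over it within about 0.17 rad either side of that value.
- beaker: Bystander: clear beaker, 49 mm wide and 59 mm high; origin at the centre of its underside.
- petri: Bystander: flat round dish, 69 mm wide and 17 mm high; origin at the centre of its underside.
- cream_pot: Bystander: low round pot, 65 mm wide and 29 mm high; origin at the centre of its underside.

How it is judged:
On the way, in this order (a step that is already met when the one before it is completed fails the run):
1. the wiper slide is pulled out to its stop (value of joint wiper above 0.0265 m), for 0.1 s.
2. the wiper slide is pushed fully home (value of joint wiper below 0.003 m), for 0.1 s.
3. the collar has dropped over the pin and is pushed home (value of joint press above 0.0085 m), for 0.2 s.
At the end, for the whole second after the job is handed in: The collar is held by the fingers (contact over 2 N) and pushed down more than 8.5 of its 10 mm through the last second, and the wiper slide is within 3 mm of home (value of joint press above 0.0085 m and contact force between the fingers and collar above 2 N and value of joint wiper below 0.003 m); the arm keeps its last pose, push and grip.
It fails at once if a bystander is shifted by more than 30 mm (distance of any of beaker, petri, cream_pot from where it was at the start of the episode above 0.03 m).
It also fails if it takes over 64 s, if anything falls off the work surface, if the arm or the gripper's body presses on something with over 40 N, if the wrist force passes 120 N, or if a joint passes its speed limit or range.

ROBOT

A 6-joint arm with a two-finger parallel gripper is mounted at the origin on a cart in front of the work surface, level with it; the furniture and walls round the work are solid. World frame = base frame: x ahead of the robot, y to its left, z up, the work surface at z = 0. Lengths are in m, angles in rad, forces in N, time in s.
With the tool pointing down it reaches from about 0.4 to 0.825 m from the base axis. Payload 7 kg.
Tool frame: the origin (TCP) lies at the centre of the arm's flange, where the gripper is bolted on; the fingertips stand 178 mm ahead of it and the grasp point (between the pads) lies arm.tcp_to_grasp ahead of it (arm.tcp_to_grasp is the distance from the TCP to the grasp point, in m); z points along the fingers, y is the direction in which the jaws open and shut (so a half turn about z gives the same grasp; the last joint's range is limited). The gripper opens to 88 mm and grips with 3 to 60 N. Pads are 19 mm wide; open, the fingers measure 130 mm over their backs; the gripper's body (78 mm by 193 mm) begins 47 mm behind the grasp point.
Start: joints at [-0.985, 0.359, 0.012, 0, -1.224, -0.288], TCP at [0.198, -0.645, 0.405] pointing down, gripper open.
Joint ranges: [-3.07, 3.07], [-1.43, 2.12], [-1.02, 1.25], [-3.03, 1.67], [-3.05, -0], [-3.03, 3.03]. Speed limits (rad/s): [2.39, 2.39, 3.01, 3.14, 3.14, 3.14].

INTERFACE

Orientations are given as [roll, pitch, yaw] about the fixed x, y, z axes, in that order (R = Rz(yaw) Ry(pitch) Rx(roll)).
In Python, from station import arm gives the robot as it stands.
- The arm moves only by the tool move_arm, never from a script. Its argument "deltas" is a list of rows, each a list of 6 numbers: the shift along the world's x, y, z in mm, then the turn, a rotation vector about the world's x, y, z in degrees. In form: [[tx, ty, tz, ax, ay, az], ...]. A call has exactly 5 rows; each row shifts and turns the commanded pose from where the row before left it; what a row does not reach is not made up. A row lasts 1/12 s, in which the tool goes at most 41.7 mm and 7.16 degrees, less where a joint would pass 70% of its speed; a pose out of reach is approached as far as the arm can. A call with a gripper value outside its range is refused whole. "claw" is the closure in counts, from 0 (fully open) to 255 (shut), set as the call begins (left out, the last holds). The fingers move at their own pace and stop on an object; "squeeze" is the grip in N (left out, the last holds). Time passes only in rows, so rows that do not move let the fingers close, or fill a call up. It gives the time, the measured TCP pose, the force and the opening at its end, in the units of the state.
- arm.get_state(): the state, without advancing time (a new reading comes with each control period).
- arm.grab_frame(name): name is "side" or "top" or "wrist"; returns the picture (420x560x3 uint8, red, green, blue); there is no depth.
- arm.calibration(name): a dict with "intrinsics" (3x3 intrinsics, pixels), "T" (4x4, takes a point from camera to world coordinates); the wrist camera has in their place "mount" (4x4, takes a point from camera to tool coordinates, whose origin is the TCP and whose axes are the flange's). Camera axes: x right, y up, looking along -z (the intrinsics and any distortion apply to the point x, -y, -z); pixel columns grow to the right and rows downward; lengths in m; the calibration is good to about 2 mm. A picture is of the moment at which its call begins: read the wrist's pose just before it. calibration takes no time and is no camera call.
- arm.job_done(): hands the job in, once; it reports no verdict.
Trained networks look in the newest picture that a camera, given by its name, has taken for a name from the list of things; names that differ only in an ending like _2 or _b are one class to them, and where a whole thing is asked for, a point or a joint stands for the part that bears it (a point fixed in the world has none). Each returns a list of dicts, best first, with "score" (0 to 1); they miss things now and then, are a little off and sometimes report something else, mostly with a low value. They report only what shows in the picture. A call takes as long as a camera call.
- arm.spot_in(thing, camera): "xy" ([column, row] in pixels, amid what is visible of it).
- arm.masks_of(thing, camera): "pixels" (420x560 bool, what is visible of it) and "xy" ([column, row] in pixels, amid what is visible of it).
- arm.spot_point(thing, camera): "xy" ([column, row] in pixels: a listed point, or the origin of a listed thing).
The state is a dict: "t": time; "q": joint angles; "qd": joint speeds; "joint_efforts": joint torques, N m; "eef_pos": TCP position; "ee_rot": TCP orientation; "force": force on the tool from outside, world axes, zero at the start; "moment": the same for the moment, N m; "width": finger opening in m.
Only numpy, scipy, OpenCV 4.12 (cv2) and the standard library are available. Lean on these libraries where they do the work, as an engineer would, in place of code of your own. Each camera call takes 0.05 s, during which the arm holds its last target. There are 200 camera calls.

## Working session

There is one attempt and no reset: what is moved stays moved. The work goes in short steps, Python scripts to look and compute and a tool call to move; the robot and the scene stay as the last step left them, time stands still between calls to the robot, and variables do not carry over. Pictures are saved under pics/ and viewed, about 8 in all and at most 12, crops included, and the job is handed in when it is done.

Besides the shell and the picture viewer there is one more tool, called after "Call:" as a command line: name --pt "numbers of a row" for each row, then --argument value for the rest. move_arm: Moves the arm, as the interface text tells. Its arguments: {"type":"object","properties":{"deltas":{"type":"array","items":{"type":"array","items":{"type":"number"}}},"claw":{"type":"number"},"squeeze":{"type":"number"}},"required":["deltas"]}

```bash
mkdir -p pics; cat > h.py <<'E'
import numpy as np, cv2
from station import arm
from scipy.spatial.transform import Rotation as R
def ray(cam,xy):
    c=arm.calibration(cam);K=np.array(c["intrinsics"])
    if "T" in c: T=np.array(c["T"])
    else:
        s=arm.get_state();T=np.eye(4);r=np.array(s["ee_rot"])
        T[:3,:3]=R.from_euler("xyz",r).as_matrix() if r.size==3 else r
        T[:3,3]=s["eef_pos"];T=T@np.array(c["mount"])
    d=np.linalg.inv(K)@[xy[0],xy[1],1];d=T[:3,:3]@(d*[1,-1,-1]);return T[:3,3],d
def at(cam,xy,z):
    o,d=ray(cam,xy);return o+d*(z-o[2])/d[2]
E
python3 - <<'E'
from h import *
s=arm.get_state();print(s["eef_pos"],s["ee_rot"],s["width"],arm.tcp_to_grasp)
ims=[]
for c in("top","side"):
    im=arm.grab_frame(c);print(c,arm.calibration(c).keys())
    for n,z in(("lamp",0),("knob_grip",.038),("collar_grip",.1),("beaker",0),("petri",0),("cream_pot",0)):
        for p in arm.spot_point(n,c)[:2]:print(n,round(p["score"],2),np.round(p["xy"],1),np.round(at(c,p["xy"],z),4))
    cv2.imwrite(f"pics/{c}.png",im[:,:,::-1])
E
```

```text
[ 0.19800906 -0.64510429  0.40376216] [ 3.13999630e+00 -1.07755475e-04 -2.84394340e+00] 0.08749609876351648 0.1593
top dict_keys(['intrinsics', 'T'])
lamp 0.83 [325.  204.5] [ 0.5891 -0.1288  0.    ]
knob_grip 0.49 [322.1 248.8] [ 0.4875 -0.1184  0.038 ]
collar_grip 0.63 [329.3 198.3] [ 0.5857 -0.1273  0.1   ]
beaker 0.89 [383.8 171.1] [ 0.6683 -0.2635  0.    ]
petri 0.96 [387.6 229.9] [ 0.5335 -0.2685  0.    ]
cream_pot 0.59 [179.6 222.2] [0.5447 0.1966 0.    ]
side dict_keys(['intrinsics', 'T'])
lamp 0.91 [268.  254.5] [ 0.5855 -0.1324  0.    ]
knob_grip 0.58 [234.8 232.4] [ 0.4985 -0.1189  0.038 ]
collar_grip 0.71 [267.3 223.8] [ 0.5835 -0.1224  0.1   ]
beaker 0.9 [284.6 310.5] [ 0.6668 -0.2685  0.    ]
petri 0.83 [229.4 301.8] [ 0.5433 -0.2822  0.    ]
cream_pot 0.96 [288. 163.] [0.5402 0.2001 0.    ]
```

View pics/top.png

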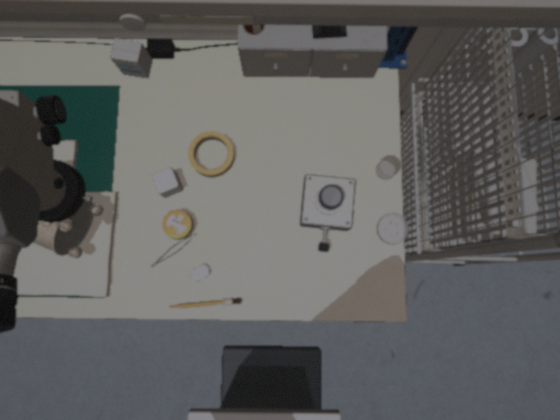

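View pics/side.png

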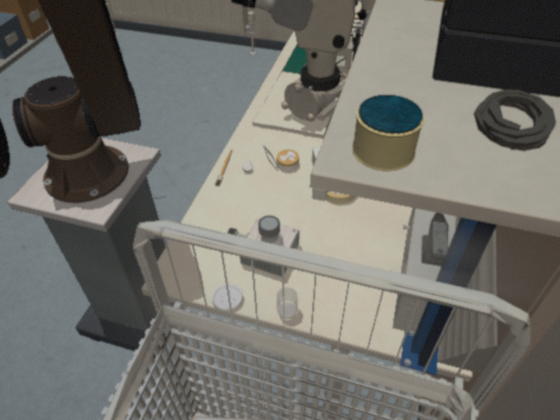

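Top view: the lamp is at about (328,202) with its knob toward the robot at (324,246). The beaker is at (387,168), the dish at (391,228), the pot at (178,222), and a basket stands on the right. The networks agree with this. I'll move over the knob at height.

Call:
move_arm --pt "14 36 8 0 0 -1.5" --pt "14 36 8 0 0 -1.5" --pt "14 36 8 0 0 -1.5" --pt "14 36 8 0 0 -1.5" --pt "14 36 8 0 0 -1.5" --claw 0

```text
t: 1.12
eef_pos: [0.2682, -0.4637, 0.4449]
ee_rot: [-3.142, 0.0, -2.976]
force: [0.6, -0.2, 0.8]
width: 0.0877
```

Call:
move_arm --pt "18 36 0 0 0 -1.5" --pt "18 36 0 0 0 -1.5" --pt "18 36 0 0 0 -1.5" --pt "18 36 0 0 0 -1.5" --pt "18 36 0 0 0 -1.5"

```text
t: 1.53
eef_pos: [0.3582, -0.2835, 0.4451]
ee_rot: [-3.141, 0.001, -3.107]
force: [1.4, 0.6, 0.5]
width: 0.0877
```

Call:
move_arm --pt "18 34 -8 0 0 -1.5" --pt "18 34 -8 0 0 -1.5" --pt "18 34 -8 0 0 -1.5" --pt "18 34 -8 0 0 -1.5" --pt "18 34 -8 0 0 -1.5"

```text
t: 1.95
eef_pos: [0.4483, -0.1134, 0.4049]
ee_rot: [3.141, 0.002, 3.046]
force: [1.4, -0.1, -0.7]
width: 0.0876
```

```bash
cat > look.py <<'E'
from h import *
import sys
s=arm.get_state();print(s["t"],s["eef_pos"],s["ee_rot"],s["q"],s["force"])
print(np.round(arm.calibration("wrist")["mount"],3))
im=arm.grab_frame("wrist");cv2.imwrite(f"pics/{sys.argv[1]}.png",im[:,:,::-1])
for n,z in(("lamp",0),("knob_grip",.038),("collar_grip",.1)):
    for p in arm.spot_point(n,"wrist")[:2]:print(n,round(p["score"],2),np.round(p["xy"],1),np.round(at("wrist",p["xy"],z),4))
E
python3 look.py w1
```

```text
1.95 [ 0.44830467 -0.11335524  0.40490667] [3.14122865e+00 1.50159599e-03 3.04573902e+00] [ 1.80066860e-01  1.79696377e-04 -4.35291286e-01  6.49494348e-05
 -1.13378138e+00 -1.84674399e+00] [ 1.37642518 -0.10769591 -0.72049995]
[[ 0.     0.952  0.307  0.083]
 [ 1.    -0.     0.001  0.   ]
 [ 0.001  0.307 -0.952  0.019]
 [ 0.     0.     0.     1.   ]]
lamp 0.94 [274.7 279.6] [ 0.5932 -0.1289  0.    ]
knob_grip 0.97 [271.8 222.4] [ 0.493  -0.1243  0.038 ]
knob_grip 0.33 [272.  326.4] [ 0.6406 -0.1383  0.038 ]
collar_grip 0.93 [275.  322.9] [ 0.5874 -0.1301  0.1   ]
collar_grip 0.71 [274.4 278. ] [ 0.5318 -0.1255  0.1   ]
```

View picture.

View pics/w1.png

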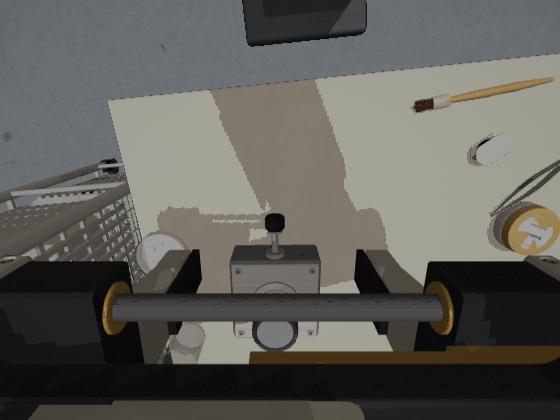

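```bash
python3 - <<'E'
from h import *
for p in arm.masks_of("lamp","wrist")[:1]:
    m=p["pixels"].astype(np.uint8);print(m.sum(),cv2.minAreaRect(cv2.findNonZero(m)))
E
```

```text
6382 ((274.5, 281.5), (137.0, 89.0), 90.0)
```

The wrist picture shows the knob at (274,221) and the collar at (275,330). The housing edges line up with the image, so the lamp yaw is about -5.5° and the jaws already sit across the knob. I'll descend onto it.

Call:
move_arm --pt "9 -2 -20 0 0 0" --pt "9 -2 -20 0 0 0" --pt "9 -2 -20 0 0 0" --pt "9 -2 -20 0 0 0" --pt "8 -1 -20 0 0 0"

```text
t: 2.62
eef_pos: [0.492, -0.1259, 0.3044]
ee_rot: [3.141, 0.001, 3.045]
force: [0.5, -0.4, 0.7]
width: 0.088
```

Call:
move_arm --pt "0 0 -25 0 0 0" --pt "0 0 -25 0 0 0" --pt "0 0 -25 0 0 0" --pt "0 0 -20 0 0 0" --pt "0 0 -11 0 0 0"

```text
t: 3.03
eef_pos: [0.4908, -0.1259, 0.1968]
ee_rot: [-3.141, -0.002, 3.044]
force: [-0.4, 0.4, 0.1]
width: 0.0876
```

```bash
python3 look.py w2
```

```text
3.0333 [ 0.49084845 -0.12585094  0.19677586] [-3.14124143e+00 -2.28377079e-03  3.04422393e+00] [ 1.37115944e-01  3.26205695e-01 -6.04845665e-01 -3.15618720e-04
 -6.42047868e-01 -1.80502760e+00] [-0.39087508  0.42903718  0.10644829]
[[ 0.     0.952  0.307  0.083]
 [ 1.    -0.     0.001  0.   ]
 [ 0.001  0.307 -0.952  0.019]
 [ 0.     0.     0.     1.   ]]
knob_grip 0.57 [285.2 284.8] [ 0.4958 -0.122   0.038 ]
```

View pics/w2.png

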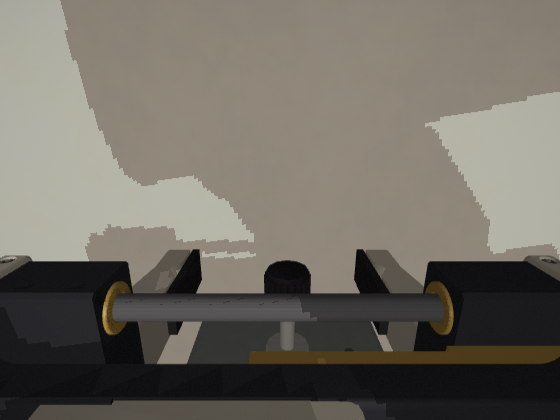

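The knob is between the fingers, about 3 mm off centre at column 288. I'll centre on it and close.

Call:
move_arm --pt "4 4 0 0 0 0" --pt "0 0 0 0 0 0" --pt "0 0 0 0 0 0" --pt "0 0 0 0 0 0" --pt "0 0 0 0 0 0"

```text
t: 3.65
eef_pos: [0.4961, -0.1202, 0.1991]
ee_rot: [3.141, 0.001, 3.047]
force: [-0.8, 0.0, -0.1]
width: 0.0879
```

Call:
move_arm --pt "0 0 0 0 0 0" --pt "0 0 0 0 0 0" --pt "0 0 0 0 0 0" --pt "0 0 0 0 0 0" --pt "0 0 0 0 0 0" --claw 255 --squeeze 30

```text
t: 4.07
eef_pos: [0.496, -0.1203, 0.1986]
ee_rot: [-3.142, -0.0, 3.047]
force: [0.6, -0.2, -0.1]
width: 0.0595
```

Call:
move_arm --pt "0 0 0 0 0 0" --pt "0 0 0 0 0 0" --pt "0 0 0 0 0 0" --pt "0 0 0 0 0 0" --pt "0 0 0 0 0 0"

```text
t: 4.48
eef_pos: [0.496, -0.1203, 0.1987]
ee_rot: [-3.142, -0.0, 3.047]
force: [0.3, -0.0, 0.1]
width: 0.0263
```

Call:
move_arm --pt "0 0 0 0 0 0" --pt "0 0 0 0 0 0" --pt "0 0 0 0 0 0" --pt "0 0 0 0 0 0" --pt "0 0 0 0 0 0"

```text
t: 4.9
eef_pos: [0.4956, -0.1211, 0.1986]
ee_rot: [-3.14, -0.001, 3.047]
force: [-0.8, -6.8, -0.3]
width: 0.0211
```

Call:
move_arm --pt "-2 0.2 0 0 0 0" --pt "-2 0.2 0 0 0 0" --pt "-2 0.2 0 0 0 0" --pt "-2 0.2 0 0 0 0" --pt "-2 0.2 0 0 0 0"

```text
t: 5.32
eef_pos: [0.4862, -0.1201, 0.1988]
ee_rot: [-3.14, 0.0, 3.047]
force: [3.0, -10.8, -4.2]
width: 0.021
```

Call:
move_arm --pt "-2 -0.3 0 0 0 0" --pt "-2 -0.3 0 0 0 0" --pt "-2 0 0 0 0 0" --pt "-2 0 0 0 0 0" --pt "-2 0.2 0 0 0 0"

```text
t: 5.73
eef_pos: [0.4776, -0.1197, 0.199]
ee_rot: [3.141, 0.005, 3.048]
force: [13.5, -10.5, -14.5]
width: 0.0208
```

Call:
move_arm --pt "-1 0.1 0 0 0 0" --pt "-1 0.1 0 0 0 0" --pt "-1 0.1 0 0 0 0" --pt "-1 0.1 0 0 0 0" --pt "0 0 0 0 0 0"

```text
t: 6.15
eef_pos: [0.4766, -0.1194, 0.1992]
ee_rot: [3.141, 0.011, 3.049]
force: [21.2, -14.5, -23.4]
width: 0.021
```

Call:
move_arm --pt "-1 0 0 0 0 0" --pt "-1 0 0 0 0 0" --pt "-1 0 0 0 0 0" --pt "0 0 0 0 0 0" --pt "0 0 0 0 0 0"

```text
t: 6.57
eef_pos: [0.4757, -0.1193, 0.1995]
ee_rot: [3.141, 0.015, 3.05]
force: [29.1, -18.4, -33.6]
width: 0.0209
```

```bash
python3 look.py w3; python3 - <<'E'
from h import *
im=arm.grab_frame("side");cv2.imwrite("pics/s3.png",cv2.resize(im[190:290,190:330,::-1],None,fx=5,fy=5,interpolation=2))
E
```

```text
6.5667 [ 0.47570471 -0.1193273   0.199465  ] [3.140534   0.01544142 3.049509  ] [ 0.15725617  0.29580071 -0.64805515  0.00484841 -0.61172081 -1.824076  ] [ 29.11664302 -18.44178326 -33.59065508]
[[ 0.     0.952  0.307  0.083]
 [ 1.    -0.     0.001  0.   ]
 [ 0.001  0.307 -0.952  0.019]
 [ 0.     0.     0.     1.   ]]
knob_grip 0.9 [278.1 274.5] [ 0.4768 -0.119   0.038 ]
```

View pics/w3.png

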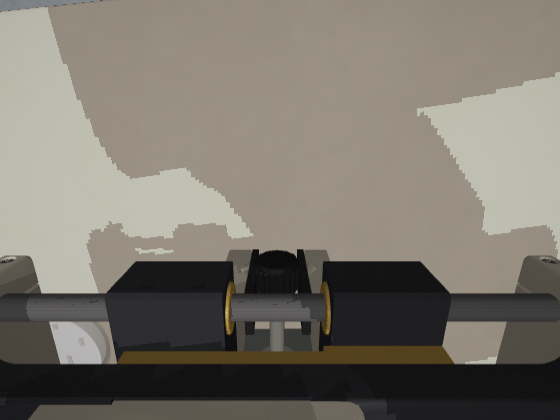

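The force climbs about 8 N/mm with no further travel, so it is at the stop; the 30 mm stroke on the way home will confirm that. I'll push it home now.

Call:
move_arm --pt "3 -1 -0.5 0 0 0" --pt "3 -1 -0.5 0 0 0" --pt "3 -0.3 0 0 0 0" --pt "3 -0.3 0 0 0 0" --pt "3 -0.3 0 0 0 0"

```text
t: 7.23
eef_pos: [0.485, -0.1211, 0.1985]
ee_rot: [3.14, 0.003, 3.047]
force: [0.5, 8.9, 5.7]
width: 0.0207
```

Call:
move_arm --pt "3 -0.3 0 0 0 0" --pt "3 -0.3 0 0 0 0" --pt "3 -0.3 0 0 0 0" --pt "3 -0.3 0 0 0 0" --pt "3 -0.3 0 0 0 0"

```text
t: 7.65
eef_pos: [0.5002, -0.1225, 0.1986]
ee_rot: [3.14, 0.003, 3.048]
force: [-0.2, 9.1, 6.7]
width: 0.0213
```

Call:
move_arm --pt "2 -0.2 0 0 0 0" --pt "2 -0.2 0 0 0 0" --pt "2 -0.2 0 0 0 0" --pt "1 -0.1 0 0 0 0" --pt "0 0 0 0 0 0"

```text
t: 8.07
eef_pos: [0.5075, -0.1231, 0.1986]
ee_rot: [3.14, 0.004, 3.048]
force: [0.1, 7.7, 6.4]
width: 0.0211
```

Call:
move_arm --pt "1 0 0 0 0 0" --pt "1 0 0 0 0 0" --pt "1 0 0 0 0 0" --pt "1 0 0 0 0 0" --pt "0 0 0 0 0 0"

```text
t: 8.48
eef_pos: [0.5088, -0.1232, 0.1983]
ee_rot: [3.141, -0.003, 3.047]
force: [-9.6, 12.1, 17.9]
width: 0.0211
```

```bash
python3 look.py w4
```

```text
8.4833 [ 0.50877229 -0.12322639  0.19834059] [ 3.14063424e+00 -2.62257497e-03  3.04692654e+00] [ 0.1368703   0.34562869 -0.56519681 -0.00249563 -0.662305   -1.80036422] [-9.56848592 12.05220578 17.89483434]
[[ 0.     0.952  0.307  0.083]
 [ 1.    -0.     0.001  0.   ]
 [ 0.001  0.307 -0.952  0.019]
 [ 0.     0.     0.     1.   ]]
lamp 0.64 [279.4 353. ] [ 0.5908 -0.1295  0.    ]
knob_grip 0.65 [275.6 272.9] [ 0.5054 -0.1238  0.038 ]
```

View pics/w4.png

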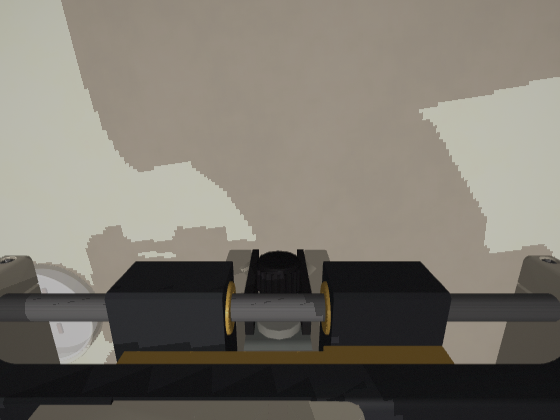

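The stroke was 30.3 mm between hard stops, so pull-out and push-home are both confirmed. I'll release, rise, turn +90° to give the wrist winding room, and look at the collar again.

Call:
move_arm --pt "0 0 0 0 0 0" --pt "0 0 0 0 0 0" --pt "0 0 0 0 0 0" --pt "0 0 0 0 0 0" --pt "0 0 0 0 0 0" --claw 0

```text
t: 9.1
eef_pos: [0.5101, -0.1244, 0.1975]
ee_rot: [-3.142, -0.0, 3.047]
force: [0.2, 0.1, -1.2]
width: 0.0493
```

Call:
move_arm --pt "0 0 0 0 0 0" --pt "0 0 5 0 0 0" --pt "0 0 30 0 0 0" --pt "0 0 35 0 0 0" --pt "0 0 35 0 0 0"

```text
t: 9.52
eef_pos: [0.5096, -0.1245, 0.3037]
ee_rot: [-3.141, -0.002, 3.047]
force: [2.0, 0.7, 0.2]
width: 0.0825
```

Call:
move_arm --pt "0 0 30 0 0 0" --pt "0 0 30 0 0 0" --pt "0 0 25 0 0 0" --pt "0 0 0 0 0 0" --pt "0 0 0 0 0 0"

```text
t: 9.93
eef_pos: [0.5101, -0.1244, 0.3896]
ee_rot: [3.141, 0.004, 3.047]
force: [-0.4, -0.9, -0.7]
width: 0.0876
```

```bash
python3 look.py w5
```

```text
9.9333 [ 0.51008441 -0.12444034  0.38960468] [3.14072622 0.00378696 3.04654838] [ 1.34679182e-01  1.21430660e-01 -3.40050587e-01  2.08718473e-05
 -1.10543031e+00 -1.80052747e+00] [-0.38980346 -0.88975979 -0.67432021]
[[ 0.     0.952  0.307  0.083]
 [ 1.    -0.     0.001  0.   ]
 [ 0.001  0.307 -0.952  0.019]
 [ 0.     0.     0.     1.   ]]
lamp 0.59 [277.4 242.6] [ 0.5897 -0.1323  0.    ]
knob_grip 0.58 [274.7 181.8] [ 0.5005 -0.1269  0.038 ]
collar_grip 0.78 [278.  283.5] [ 0.5885 -0.1317  0.1   ]
collar_grip 0.6 [281.4 181.7] [ 0.4872 -0.119   0.1   ]
```

View pics/w5.png

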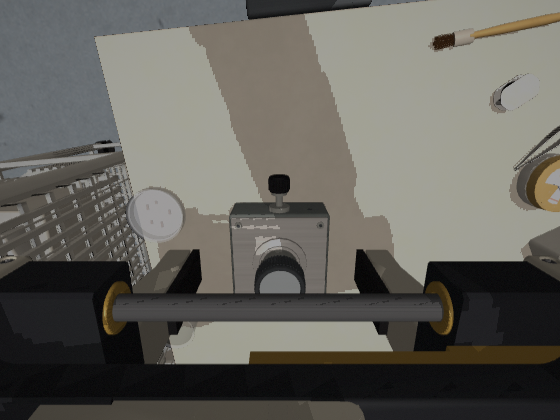

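The wiper is home. The knob is at (279,184) and the collar's top glass at (280,290), which puts the collar axis near (0.590, -0.1315). I'll move above it while turning +90°.

Call:
move_arm --pt "16 -1.4 0 0 0 6" --pt "16 -1.4 0 0 0 6" --pt "16 -1.4 0 0 0 6" --pt "16 -1.4 0 0 0 6" --pt "16 -1.4 0 0 0 6"

```text
t: 10.55
eef_pos: [0.5907, -0.1314, 0.3862]
ee_rot: [3.141, -0.002, -2.708]
force: [0.4, 0.4, -0.2]
width: 0.0876
```

Call:
move_arm --pt "0 0 0 0 0 6" --pt "0 0 0 0 0 6" --pt "0 0 0 0 0 6" --pt "0 0 0 0 0 6" --pt "0 0 0 0 0 6"

```text
t: 10.97
eef_pos: [0.59, -0.1314, 0.3861]
ee_rot: [3.139, -0.002, -2.184]
force: [-0.5, 0.7, -0.2]
width: 0.0872
```

Call:
move_arm --pt "0 0 -12 0 0 6" --pt "0 0 -12 0 0 6" --pt "0 0 -12 0 0 6" --pt "0 0 -12 0 0 6" --pt "0 0 -12 0 0 6"

```text
t: 11.38
eef_pos: [0.5898, -0.1314, 0.3257]
ee_rot: [3.139, -0.0, -1.661]
force: [0.1, -0.5, 0.4]
width: 0.0879
```

```bash
python3 look.py w6
```

```text
11.3833 [ 0.58976088 -0.13139518  0.32573136] [ 3.13919652e+00 -3.91978845e-04 -1.66061971e+00] [ 1.03781602e-01  3.05668687e-01 -2.55780799e-01 -9.00669972e-05
 -1.01177363e+00 -1.93557598e-01] [ 0.07472175 -0.50225755  0.41099391]
[[ 0.     0.952  0.306  0.083]
 [ 1.    -0.     0.    -0.001]
 [ 0.     0.306 -0.952  0.019]
 [ 0.     0.     0.     1.   ]]
lamp 0.66 [274.9 199. ] [ 0.5911 -0.1285  0.    ]
knob_grip 0.6 [370.7 208.4] [ 0.505  -0.1214  0.038 ]
collar_grip 0.75 [276.6 235.5] [ 0.5914 -0.1286  0.1   ]
```

View pics/w6.png

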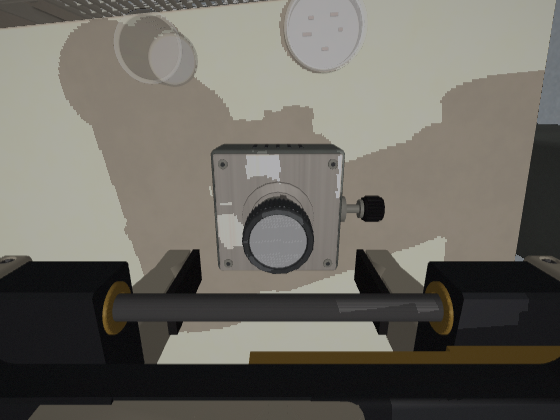

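The collar is centred between the fingers at (278,240). I'll descend and grip.

Call:
move_arm --pt "1 1 -20 0 0 0" --pt "0 0 -18 0 0 0" --pt "0 0 -14 0 0 0" --pt "0 0 -10 0 0 0" --pt "0 0 -2 0 0 0"

```text
t: 12.0
eef_pos: [0.5907, -0.1304, 0.2624]
ee_rot: [3.14, -0.0, -1.668]
force: [-0.7, -0.2, -0.7]
width: 0.0877
```

Call:
move_arm --pt "0 0 0 0 0 0" --pt "0 0 0 0 0 0" --pt "0 0 0 0 0 0" --pt "0 0 0 0 0 0" --pt "0 0 0 0 0 0" --claw 255 --squeeze 40

```text
t: 12.42
eef_pos: [0.5912, -0.1304, 0.2644]
ee_rot: [-3.14, 0.0, -1.666]
force: [-0.4, 0.5, -0.0]
width: 0.0599
```

Call:
move_arm --pt "0 0 0 0 0 0" --pt "0 0 0 0 0 0" --pt "0 0 0 0 0 0" --pt "0 0 0 0 0 0" --pt "0 0 0 0 0 0"

```text
t: 12.83
eef_pos: [0.59, -0.1303, 0.2635]
ee_rot: [3.139, -0.0, -1.666]
force: [-5.3, 1.1, 3.4]
width: 0.0481
```

Call:
move_arm --pt "-0.5 0 0 0 0 -4" --pt "0 0 0 0 0 -5" --pt "0 0 0 0 0 -5" --pt "0 0 0 0 0 -5" --pt "0 0 0 0 0 -5"

```text
t: 13.25
eef_pos: [0.5898, -0.1303, 0.2636]
ee_rot: [3.14, -0.001, -2.089]
force: [-3.8, 1.3, 4.1]
width: 0.0483
```

Call:
move_arm --pt "0 0 -1 0 0 -2" --pt "0 0 -1 0 0 -2" --pt "0 0 -1 0 0 -2" --pt "0 0 -1 0 0 -2" --pt "0 0 -1 0 0 -2"

```text
t: 13.67
eef_pos: [0.59, -0.1303, 0.2601]
ee_rot: [3.141, -0.001, -2.26]
force: [-10.2, 5.5, 23.3]
width: 0.0483
```

Call:
move_arm --pt "-0.5 0.3 1 0 0 -3" --pt "0 0 0 0 0 -3" --pt "0 0 0 0 0 -3" --pt "0 0 0 0 0 -3" --pt "0 0 0 0 0 -3"

```text
t: 14.08
eef_pos: [0.5896, -0.1301, 0.2605]
ee_rot: [3.141, -0.001, -2.523]
force: [-5.1, 1.0, 9.2]
width: 0.0484
```

Call:
move_arm --pt "0 0 0 0 0 -3" --pt "0 0 0 0 0 -3" --pt "0 0 0 0 0 -3" --pt "0 0 0 0 0 -3" --pt "0 0 0 0 0 0"

```text
t: 14.5
eef_pos: [0.5895, -0.1301, 0.2605]
ee_rot: [3.141, -0.001, -2.733]
force: [-5.2, 2.5, 8.5]
width: 0.0485
```

Call:
move_arm --pt "0 0 -0.7 0 0 0" --pt "0 0 0 0 0 -3" --pt "0 0 0 0 0 -3" --pt "0 0 0 0 0 -3" --pt "0 0 0 0 0 -3"

```text
t: 14.92
eef_pos: [0.5896, -0.13, 0.2604]
ee_rot: [-3.141, -0.0, -2.942]
force: [-6.7, 2.3, 12.3]
width: 0.0484
```

Call:
move_arm --pt "0 0 0 0 0 -3" --pt "0 0 0 0 0 -3" --pt "0 0 0 0 0 -3" --pt "0 0 0 0 0 -3" --pt "0 0 0 0 0 0"

```text
t: 15.33
eef_pos: [0.5895, -0.13, 0.2602]
ee_rot: [-3.141, -0.0, 3.131]
force: [-6.1, 3.0, 11.8]
width: 0.0487
```

Call:
move_arm --pt "0 0 -0.3 0 0 -3" --pt "0 0 0 0 0 -3" --pt "0 0 0 0 0 -3" --pt "0 0 0 0 0 -3" --pt "0 0 0 0 0 0"

```text
t: 15.75
eef_pos: [0.5895, -0.13, 0.2591]
ee_rot: [-3.142, -0.001, 2.921]
force: [-4.2, 2.2, 5.0]
width: 0.0484
```

Call:
move_arm --pt "0 0 0 0 0 -3" --pt "0 0 0 0 0 -3" --pt "0 0 0 0 0 -3" --pt "0 0 0 0 0 -2" --pt "0 0 0 0 0 0"

```text
t: 16.17
eef_pos: [0.5895, -0.1299, 0.259]
ee_rot: [-3.141, -0.001, 2.731]
force: [-5.2, 2.0, 4.5]
width: 0.0487
```

The height dropped to 259 mm and the force fell, so the key is over the pin. I'll push it home.

Call:
move_arm --pt "0 0 -1.2 0 0 0" --pt "0 0 -1.2 0 0 0" --pt "0 0 -1.2 0 0 0" --pt "0 0 -1.2 0 0 0" --pt "0 0 -1.2 0 0 0"

```text
t: 16.58
eef_pos: [0.5897, -0.13, 0.2539]
ee_rot: [-3.141, -0.0, 2.733]
force: [-9.7, 5.3, 22.0]
width: 0.0481
```

Call:
move_arm --pt "0 0 -0.5 0 0 0" --pt "0 0 -0.5 0 0 0" --pt "0 0 0 0 0 0" --pt "0 0 0 0 0 0" --pt "0 0 0 0 0 0"

```text
t: 17.0
eef_pos: [0.5896, -0.1299, 0.2539]
ee_rot: [-3.141, 0.0, 2.734]
force: [-9.7, 4.1, 19.2]
width: 0.0484
```

Call:
move_arm --pt "0 0 -0.5 0 0 0" --pt "0 0 0 0 0 0" --pt "0 0 0 0 0 0" --pt "0 0 0 0 0 0" --pt "0 0 0 0 0 0" --squeeze 50

```text
t: 17.42
eef_pos: [0.5896, -0.13, 0.2539]
ee_rot: [-3.141, 0.001, 2.734]
force: [-10.4, 5.1, 23.6]
width: 0.048
```

```bash
python3 - <<'E'
from h import *
im=arm.grab_frame("side");cv2.imwrite("pics/s7.png",cv2.resize(im[190:290,190:330,::-1],None,fx=5,fy=5,interpolation=2))
s=arm.get_state();print(s["t"],s["eef_pos"],s["force"],s["moment"],s["width"])
for n,z in(("knob_grip",.038),("collar_grip",.09),("beaker",0),("petri",0),("cream_pot",0)):
    for p in arm.spot_point(n,"side")[:1]:print(n,round(p["score"],2),p["xy"],np.round(at("side",p["xy"],z),4))
s=arm.get_state();print(s["t"],s["eef_pos"],s["force"],s["width"])
E
```

```text
17.4667 [ 0.58959493 -0.12993369  0.25385206] [-11.00557336   5.34612266  22.77661433] [ 1.70897097  4.00322859 -0.05168078] 0.04845831485550099
collar_grip 0.68 [268.1, 228.3] [ 0.5865 -0.1265  0.09  ]
beaker 0.71 [286.8, 309.5] [ 0.6707 -0.2647  0.    ]
petri 0.71 [230.4, 299.2] [ 0.5431 -0.2753  0.    ]
cream_pot 0.45 [287.1, 163.5] [0.5383 0.1973 0.    ]
17.7167 [ 0.58957859 -0.12995327  0.25386906] [-10.48433993   4.49021372  23.39796301] 0.04820391336360319
```

View pics/s7.png

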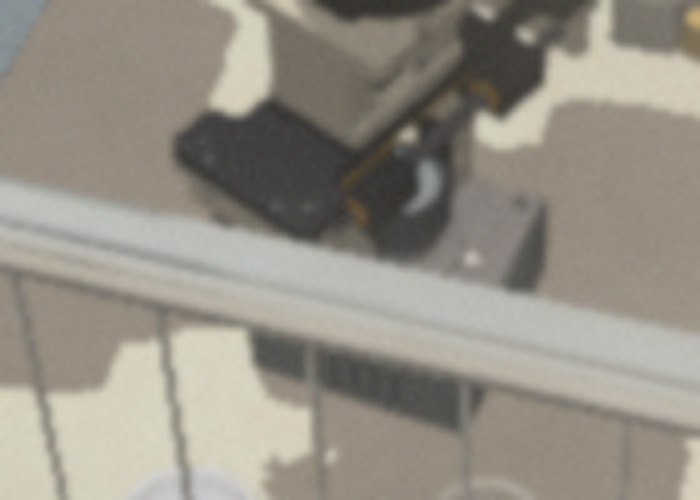

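The collar sits against the lower stop: 9.7 mm below the up position, a steady 23 N, grip firm. The bystanders have not moved. I'm handing in.

```bash
python3 -c "
from h import *
print(arm.job_done());s=arm.get_state();print(s['t'],s['eef_pos'],s['force'],s['width'])"
```

```text
the job is handed in; nothing more can be done
None
the job is handed in; nothing more can be done
```

I did both steps and handed the job in with the gripper still holding the collar pushed home, at about 18 s of the 64 s limit. The hand-in gave no verdict, and a state read after it returned nothing.

- **Wiper:** I pulled the knob out until it hit a hard stop (force rose to about 29 N), then pushed it in to the other hard stop. The stroke measured about 30.3 mm against the expected 30 mm. A wrist picture after release showed the knob still home.
- **Collar:** I turned it clockwise under a light press. The keyway dropped over the pin somewhere between 1.49 and 1.70 rad; I noticed only after going on to about 1.89 rad. I then pressed it down to its lower stop.
- **Last checks:** The gripper sat 9.7 mm below the collar's up position with a steady 23 N reaction and a 48 mm finger opening at 50 N squeeze. The side camera put the beaker, dish and pot within about 8 mm of their first measured positions, which is roughly the measuring error.
- **Checks that failed or disagreed:**
  - The knob was hidden behind the gripper in the last side view, so I did not check it again after the collar work.
  - While I pushed the slide home, the push-direction force read near zero until the stop, not the expected 5 N or so. The travel confirms the movement.

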